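Clear the roller stand and thread its guide rod

TASK

With the block brush in the gripper, sweep the three clay lumps off the bed of the two-post roller stand, touching them with nothing but the brush and keeping them on the table, and set the brush down standing on its bristles on the table. Then take the guide rod by its square grip block and thread it, tip first, in through one post's hole and on out through the other, so that I can slip a collar on its tip. Finish holding the rod there in the gripper, tip standing out past the second post and the rod lying freely in the holes without pressing hard on them; leave the bowl, pot and stones alone.

Things in the scene. Friction and masses are not known exactly. Their poses are not given: they have to be found in the camera images.
- stand: Fixed pale wood roller stand. Bed 90 (x) x 200 (y) x 12 mm high; origin: centre of its underside, on the table; long direction y, about left-right. Two upright posts on it, 50 (x) x 18 (y) mm, from |y| = 60 to 78 mm, tops at z = 95 mm; between them 120 mm of free bed, open to front and back. Each has a round 18 mm through hole along y with a brass rim, centre at x = 0, z = 70 mm.
- stand_axis (a point): Midpoint of the line through both holes: between the posts, 70 mm above the table (58 above the bed). Axes as the stand's: y runs along the line of the holes, z up. Hole mouths at y = -78, -60, +60, +78 mm.
- guide_rod: Loose rod, 255 mm, 0.15 kg: dark steel grip block 20 (x) x 60 (y) x 22 mm high, too big for the holes, and from its +y end an aluminium tube, 12 mm diameter, 195 mm long. Origin: centre of the block's underside; tube axis along +y, 11 mm higher. Centre of mass in the block, so it lies level, tube 5 mm off the table. Lies front right, tube pointing left (about +y).
- rod_grip (a point): Centre of the grip block, on the tube's axis; axes as the rod's.
- rod_tip (a point): Free end of the tube, on its axis, 225 mm along +y from rod_grip; axes as the rod's.
- block_brush: Loose brown wooden block brush, 0.15 kg, standing on stiff dark bristles that push like a block. Origin: centre of the bristles' underside; long direction y. Bristles 26 (x) x 88 (y) x 32 mm high; block 34 x 94 mm from z = 32 to 48 mm; on top an upright grip rib 18 (x) x 62 (y) mm, from z = 48 to 86 mm, to be pinched across x. Behind the stand.
- scrap_1: Chunky lump of dry grey-brown clay, 22 x 20 x 19 mm high, 30 g, loose on the bed between the posts. Origin at the centre of its underside.
- scrap_2: The same, 24 x 18 x 22 mm high.
- scrap_3: The same, 20 x 22 x 17 mm high.
- pinch_bowl: Bystander: clay bowl, 68 mm across, 36 mm high, left of the stand. Origin under its centre.
- slip_jar: Bystander: open cream plastic pot, 59 mm across, 84 mm high, at the left. Origin under its centre.
- stone_pale: Bystander: pale pebble 44 x 50 x 25 mm, at the left. Origin under its centre.
- stone_grey: Bystander: grey oval pebble 59 x 94 x 20 mm on the white board, which is about 10 mm high, behind the stand to the right. Origin under its centre.

How it is judged:
By the outcome, as a careful person would: the job done as asked, in the order asked, and still so for the second after the job is handed in, while the arm keeps its last pose, push and grip.
It also fails if it takes over 64 s, if anything falls off the work surface, if the arm or the gripper's body presses on something with over 40 N, if the wrist force passes 120 N, or if a joint passes its speed limit or range.

ROBOT

A 6-joint arm with a two-finger parallel gripper is mounted at the origin on a cart in front of the work surface, level with it; the furniture and walls round the work are solid. World frame = base frame: x ahead of the robot, y to its left, z up, the work surface at z = 0. Lengths are in mm, angles in rad, forces in N, time in s.
With the tool pointing down it reaches from about 300 to 875 mm from the base axis. Payload 6.4 kg.
Tool frame: the origin (TCP) lies at the very end of the fingers, on their centre line; the grasp point (between the pads) lies 19 mm behind it; z points along the fingers, y is the line along which they close (so a half turn about z gives the same grasp; the last joint's range is limited). The gripper opens to 88 mm and grips with 3 to 60 N. Pads are 18 mm wide; open, the fingers measure 123 mm over their backs; the gripper's body (75 mm by 187 mm) begins 45 mm behind the grasp point.
Start: joints at [-1.377, 0.181, 1.607, -0, 1.354, -0.206], TCP at [223.827, -529.663, 212.914] pointing down, gripper open.
Joint ranges: [-2.99, 2.99], [-0.89, 2.07], [0.3, 2.58], [-1.14, 4.28], [0, 2.63], [-3.12, 3.12]. Speed limits (rad/s): [2.57, 2.57, 3.01, 3.14, 3.14, 3.14].

INTERFACE

Orientations are given as a 3x3 rotation matrix whose columns are the frame's x, y, z axes.
In Python, from bench import bot gives the robot as it stands. The module is installed in compiled form; this text tells all that it offers.
- The arm moves only by the tool arm_command, never from a script. Its argument "plan" is a list of rows, each a list of 4 numbers: the shift along the tool's x, y, z in cm, then the turn about the tool's z in rad. A call has exactly 5 rows; each row shifts and turns the commanded pose from where the row before left it, along the tool's axes as they then stand; what a row does not reach is not made up. A row lasts 1/10 s, in which the tool goes at most 50 mm and 8.59 degrees, less where a joint would pass 70% of its speed; a pose out of reach is approached as far as the arm can. A call is refused whole if a number of a shift passes 5 or a number of a turn 0.15, either way. A call with a gripper value outside its range is refused whole. "jaw" is the opening, from 0 (shut) to 1 (fully open), set as the call begins (left out, the last holds). The fingers move at their own pace and stop on an object; "squeeze" is the grip in N (left out, the last holds). Time passes only in rows, so rows that do not move let the fingers close, or fill a call up. It gives the time, the measured TCP pose, the force, the opening and the grip force at its end, in the units of the state.
- bot.sense(): the state, without advancing time (a new reading comes with each control period).
- bot.grab_frame(name): name is "scene" or "side" or "wrist"; returns a dict with "img" (420x560x3 uint8, blue, green, red), "K" (3x3 intrinsics, pixels), "distortion" ([k1, k2, p1, p2, k3] as OpenCV has them; the pictures are not rectified), "T" (4x4, takes a point from camera to world coordinates). Camera axes: x right, y down, z forward; pixel columns grow to the right and rows downward; lengths in mm; the calibration is good to about 2 mm. A picture is of the moment at which its call begins. There is no depth.
- bot.hand_in(): hands the job in; it is judged then, once.
The state is a dict: "clock": time; "joints": joint angles; "qd": joint speeds; "tau": joint torques, N m; "position": TCP position; "ee_rot": TCP orientation; "wrist_force": force on the tool from outside, world axes, zero at the start; "moment": the same for the moment, N m; "opening": finger opening in mm; "grasp_force": force on a finger pad.
Only numpy, scipy, OpenCV 4.12 (cv2) and the standard library are available. Lean on these libraries where they do the work, as an engineer would, in place of code of your own. Each camera call takes 0.05 s, during which the arm holds its last target. There are 200 camera calls.

## Working session

There is one attempt and no reset: what is moved stays moved. The work goes in short steps, Python scripts to look and compute and a tool call to move; the robot and the scene stay as the last step left them, time stands still between calls to the robot, and variables do not carry over. Pictures are saved under pics/ and viewed, at most 10 in all, crops included, and the job is handed in when it is done.

Besides the shell and the picture viewer there is one more tool, called after "Emit:" by a JSON object that holds its "api" and its "payload". arm_command: Moves the arm, as the interface text tells. Its arguments: {"type":"object","properties":{"plan":{"type":"array"},"jaw":{"type":"number"},"squeeze":{"type":"number"}},"required":["plan"]}

```bash
mkdir -p pics; cat > h.py <<'E'
import numpy as np, cv2
from bench import bot
def ray(f,uv):
    p=cv2.undistortPoints(np.array([[uv]],float),f["K"],np.array(f["distortion"],float))[0,0]
    T=np.array(f["T"]); return T[:3,3],T[:3,:3]@np.array([p[0],p[1],1])
def onz(f,uv,z):
    o,d=ray(f,uv); return o+d*(z-o[2])/d[2]
def proj(f,P):
    T=np.array(f["T"]); R=T[:3,:3].T
    r,_=cv2.projectPoints(np.array(P,float).reshape(-1,1,3),cv2.Rodrigues(R)[0],-R@T[:3,3],f["K"],np.array(f["distortion"],float)); return r[:,0]
def st():
    s=bot.sense(); 
    print("t",round(s["clock"],2),"p",np.round(s["position"],1),"R",np.round(s["ee_rot"],3).tolist(),"F",np.round(s["wrist_force"],1),"op",round(s["opening"],1),"g",round(s["grasp_force"],1),"q",np.round(s["joints"],2)); return s
E
python3 - <<'E'
from h import *
import pickle
fs={n:bot.grab_frame(n) for n in("scene","side","wrist")}
pickle.dump(fs,open("f0.pkl","wb"))
for n,f in fs.items():
    print(n,np.round(f["T"],2).tolist(),np.round(f["K"],0).tolist()); cv2.imwrite(f"pics/{n}0.png",cv2.resize(f["img"],(800,600)))
st()
E
```

```text
scene [[0.67, 0.63, -0.39, 1189.66], [0.75, -0.57, 0.35, -554.0], [0.0, -0.53, -0.85, 1495.73], [0.0, 0.0, 0.0, 1.0]] [[477.0, 0.0, 274.0], [0.0, 477.0, 212.0], [0.0, 0.0, 1.0]]
side [[0.95, -0.21, 0.21, 243.34], [-0.3, -0.65, 0.7, -1007.99], [-0.01, -0.73, -0.69, 1084.38], [0.0, 0.0, 0.0, 1.0]] [[528.0, 0.0, 280.0], [0.0, 528.0, 198.0], [0.0, 0.0, 1.0]]
wrist [[0.39, -0.89, -0.24, 284.1], [-0.92, -0.38, -0.1, -504.37], [-0.0, 0.26, -0.97, 383.13], [0.0, 0.0, 0.0, 1.0]] [[361.0, 0.0, 286.0], [0.0, 361.0, 207.0], [0.0, 0.0, 1.0]]
t 0.15 p [ 223.7 -529.2  212.2] R [[0.921, 0.389, -0.0], [0.389, -0.921, 0.001], [0.0, -0.001, -1.0]] F [-0.   0.2  0.2] op 88.6 g 0.0 q [-1.38  0.18  1.61 -0.    1.35 -0.21]
```

View pics/scene0.png

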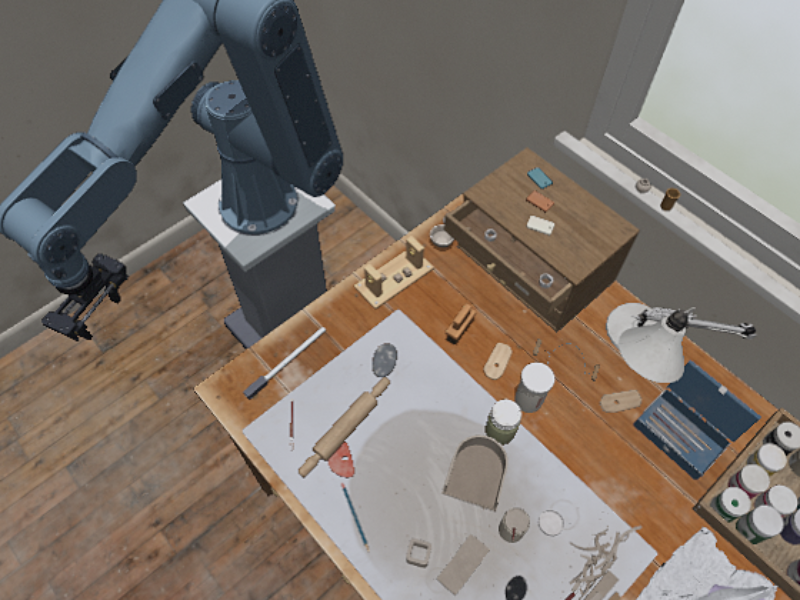

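View pics/side0.png

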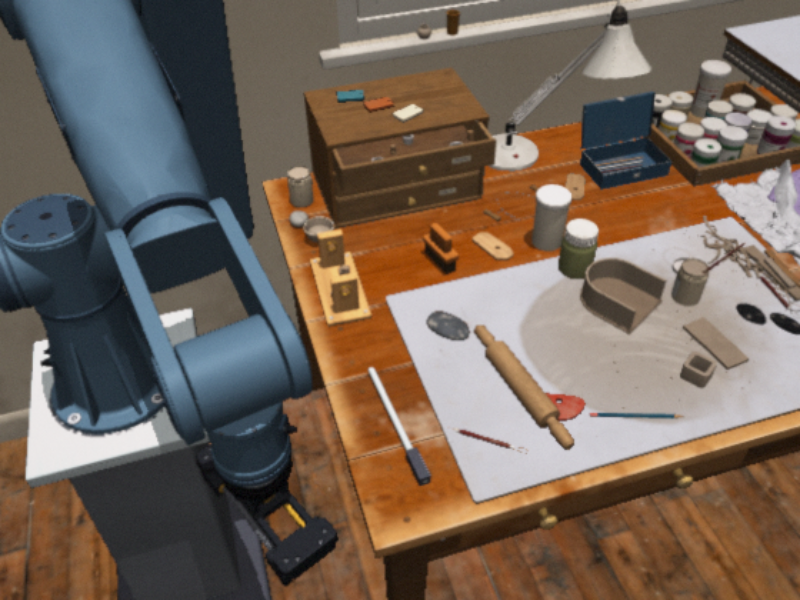

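Scene view (800x600 px): stand around (395,280), with the lumps at (398,277) and (407,272). The brush is at (461,323), and the rod runs from its block at (257,387) to its tip at (323,331). In the side view the stand is at (340,275), the brush at (440,248), and the rod runs from (418,470) to (372,370).

```bash
python3 - <<'E'
from h import *
import pickle
fs=pickle.load(open("f0.pkl","rb"))
a=fs["scene"]["img"][160:290,165:345]; b=fs["side"]["img"][150:345,205:335]
A=cv2.resize(a,None,fx=2.5*1.0,fy=2.5,interpolation=cv2.INTER_CUBIC); B=cv2.resize(b,None,fx=2.6,fy=2.6,interpolation=cv2.INTER_CUBIC)
H=max(A.shape[0],B.shape[0]);print(A.shape,B.shape)
c=np.zeros((H,A.shape[1]+B.shape[1],3),np.uint8);c[:A.shape[0],:A.shape[1]]=A;c[:B.shape[0],A.shape[1]:]=B
cv2.imwrite("pics/c1.png",c)
S=.7
for n,uv,z in [("scene",(257,387),11),("scene",(323,331),11),("side",(418,470),11),("side",(372,370),11),("scene",(461,323),50),("side",(440,248),50),("scene",(355,287),12),("scene",(433,265),12),("side",(370,315),12),("side",(313,262),12)]:
    print(n,uv,np.round(onz(fs[n],(uv[0]*S,uv[1]*S),z),0))
E
```

```text
(325, 450, 3) (507, 338, 3)
scene (257, 387) [ 470. -339.   11.]
scene (323, 331) [ 456. -126.   11.]
side (418, 470) [ 465. -354.   11.]
side (372, 370) [ 452. -127.   11.]
scene (461, 323) [683. 129.  50.]
side (440, 248) [671. 116.  50.]
scene (355, 287) [410.  18.  12.]
scene (433, 265) [495. 217.  12.]
side (370, 315) [487.   9.  12.]
side (313, 262) [414. 199.  12.]
```

View pics/c1.png

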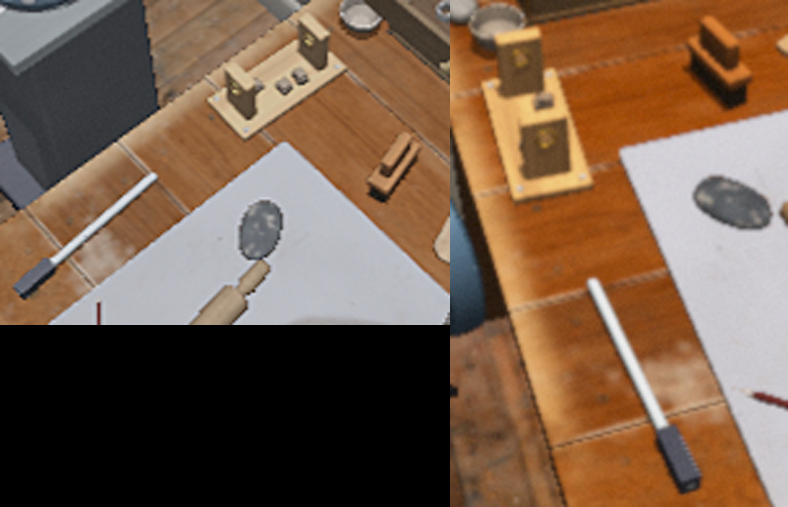

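```bash
python3 - <<'E'
from h import *
import pickle
fs=pickle.load(open("f0.pkl","rb"))
sc=lambda u,v,z:np.round(onz(fs["scene"],(165+u/2.5,160+v/2.5),z),0)
sd=lambda u,v,z:np.round(onz(fs["side"],(205+(u-450)/2.6,150+v/2.6),z),0)
print("bed",sc(208,97,12),sc(245,138,12),sc(346,70,12),"side",sd(592,186,12),sd(518,197,12),sd(483,82,12))
print("post tops R",sc(225,68,95),sc(245,66,95),"L",sc(301,20,95),sc(325,33,95))
print("lumps",sc(284,87,25),sc(300,75,25),sc(258,87,25),"side",sd(543,102,30))
print("brush rib top",sc(385,167,86),sc(407,137,86),"side",sd(708,20,86),sd(735,60,86),"block",sc(370,188,48),sc(418,147,48))
print("grey stone",sc(262,228,20),"bowl",sc(362,12,36))
E
```

```text
bed [402.  23.  12.] [492.  17.  12.] [504. 210.  12.] side [487.   5.  12.] [407.  14.  12.] [412. 209.  12.]
post tops R [424.  41.  95.] [441.  65.  95.] L [434. 180.  95.] [475. 190.  95.]
lumps [471. 114.  25.] [470. 146.  25.] [445.  85.  25.] side [466. 133.  30.]
brush rib top [689. 101.  86.] [676. 157.  86.] side [670. 149.  86.] [675.  73.  86.] block [686.  79.  48.] [684. 176.  48.]
grey stone [622. -64.  20.] bowl [453. 290.  36.]
```

Emit:
{"api": "arm_command", "payload": {"plan": [[0,0,0,-0.15],[0,0,0,-0.15],[0,0,0,-0.15],[0,0,0,-0.15],[0,0,0,-0.15]], "jaw": 0.6}}

```text
clock: 0.65
position: [223.8, -529.4, 212.5]
ee_rot: [[0.403, 0.915, -0.0], [0.915, -0.403, 0.001], [0.001, -0.0, -1.0]]
wrist_force: [-0.1, -0.5, -0.2]
opening: 53.6
grasp_force: 0.0
```

Emit:
{"api": "arm_command", "payload": {"plan": [[0,0,0,-0.15],[0,0,0,-0.15],[0,0,0,-0.12],[4.1,2.3,-0.25,0],[4.1,2.3,-0.25,0]]}}

```text
clock: 1.15
position: [269.7, -447.0, 217.1]
ee_rot: [[0.003, 1.0, -0.0], [1.0, -0.003, 0.001], [0.001, -0.0, -1.0]]
wrist_force: [1.0, -0.4, 0.1]
opening: 53.0
grasp_force: 0.0
```

Emit:
{"api": "arm_command", "payload": {"plan": [[4.1,2.3,-0.25,0],[4.1,2.3,-0.25,0],[4.1,2.3,-0.25,0],[4.1,2.3,-0.25,0],[4.1,2.3,-0.25,0]]}}

```text
clock: 1.65
position: [385.6, -241.0, 230.5]
ee_rot: [[0.001, 1.0, 0.0], [1.0, -0.001, -0.0], [-0.0, 0.0, -1.0]]
wrist_force: [0.9, -0.7, -0.2]
opening: 53.3
grasp_force: 0.0
```

Emit:
{"api": "arm_command", "payload": {"plan": [[4.1,2.3,-0.25,0],[4.1,2.3,-0.25,0],[4.1,2.3,-0.25,0],[4.1,2.3,-0.25,0],[4.1,2.3,-0.25,0]]}}

```text
clock: 2.15
position: [500.8, -36.0, 243.0]
ee_rot: [[0.001, 1.0, 0.0], [1.0, -0.001, -0.0], [-0.0, 0.0, -1.0]]
wrist_force: [0.8, -0.6, -0.2]
opening: 52.6
grasp_force: 0.0
```

Emit:
{"api": "arm_command", "payload": {"plan": [[4.1,2.3,-0.25,0],[4.1,2.3,-0.25,0],[4.1,2.3,-0.25,0],[0,0,0,0],[0,0,0,0]]}}

```text
clock: 2.65
position: [569.2, 86.0, 249.7]
ee_rot: [[-0.001, 1.0, -0.001], [1.0, 0.001, -0.0], [-0.0, -0.001, -1.0]]
wrist_force: [0.8, -1.1, -0.8]
opening: 52.8
grasp_force: 0.0
```

```bash
python3 - <<'E'
from h import *
import pickle
f=bot.grab_frame("wrist");pickle.dump(f,open("w1.pkl","wb"))
st();print(np.round(f["T"],3).tolist())
cv2.imwrite("pics/w1.png",cv2.resize(f["img"],(800,600),interpolation=cv2.INTER_CUBIC))
E
```

```text
t 2.7 p [569.   84.9 249.8] R [[0.0, 1.0, -0.001], [1.0, -0.0, -0.0], [-0.0, -0.001, -1.0]] F [-0.2 -0.2  1.3] op 53.0 g 0.0 q [-0.06  0.15  1.56 -0.    1.43 -0.06]
[[1.0, 0.001, -0.001, 569.539], [0.001, -0.967, -0.256, 150.925], [-0.002, 0.256, -0.967, 420.657], [0.0, 0.0, 0.0, 1.0]]
```

View pics/w1.png

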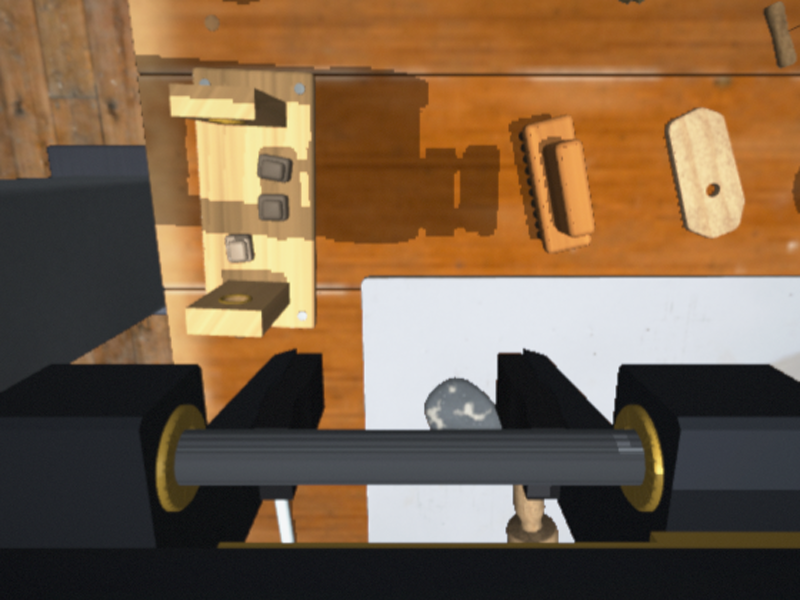

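Wrist view (800x600 px): lumps at (275,167), (273,208) and (239,248), and the bed's back edge runs (315,67)-(315,328). The post tops are at about (212,102) and (225,323), with the right post's hole at (237,298). The brush rib top has corners (555,143), (578,140), (593,233) and (570,238).

```bash
python3 - <<'E'
from h import *
import pickle
f=pickle.load(open("w1.pkl","rb"))
w=lambda u,v,z:np.round(onz(f,(u*.7,v*.7),z),1)[:2]
print("bed back",w(315,67,12),w(315,328,12),"front",w(194,68,12),w(206,285,12))
print("Rtop",w(186,333,95),w(188,307,95),w(265,310,95),w(262,337,95))
print("Ltop",w(170,85,95),w(255,92,95),w(255,118,95),w(170,115,95))
print("hole",w(237,298,70),w(230,122,70))
print("lumps",[w(*p) for p in((275,162,20),(273,203,20),(239,243,18))])
print("lump edges",w(258,170,20),w(290,170,20),w(292,155,20),w(258,205,20),w(287,205,20),w(226,245,18),w(252,245,18),w(239,262,12))
print("rib",[w(*p,86) for p in((555,143),(578,140),(593,233),(570,238))])
print("block",[w(*p,48) for p in((524,122),(572,115),(592,243),(545,251))])
print("board corner",w(362,278,10))
E
```

```text
bed back [499.8 216.3] [490.5  14.9] front [410.9 215.5] [403.3  51.6]
Rtop [420.5  38.9] [423.8  56.9] [474.2  54.9] [470.9  36.1]
Ltop [428.  193.1] [477.8 189.3] [476.7 174.7] [426.  176.3]
hole [447.8  56.3] [453.3 174.1]
lumps [array([468. , 148.8]), array([464.5, 118.4]), array([435.1,  87.1])]
lump edges [454.8 143. ] [478.9 143. ] [481.1 153.9] [452.8 116.9] [475.1 116.9] [424.8  85.5] [445.2  85.6] [431.8  70.8]
rib [array([659.7, 160.8]), array([673.9, 162.6]), array([688.5, 104.7]), array([673.9, 101.5])]
block [array([647.7, 175.7]), array([680.2, 180.3]), array([702. ,  92.2]), array([668.2,  86.3])]
board corner [530.5  57.2]
```

Emit:
{"api": "arm_command", "payload": {"plan": [[1.6,3.5,0,0],[1.6,3.5,0,0],[1.6,3.5,0,0],[0,0,2,-0.12],[0,0,3,-0.115]]}}

```text
clock: 3.2
position: [676.4, 131.3, 201.5]
ee_rot: [[-0.235, 0.972, 0.004], [0.972, 0.235, -0.0], [-0.001, 0.004, -1.0]]
wrist_force: [0.4, 0.2, -0.7]
opening: 52.9
grasp_force: 0.0
```

Emit:
{"api": "arm_command", "payload": {"plan": [[0,0,4,0],[0,0,4,0],[0,0,1,0],[0,0,0,0],[0,0,0,0]]}}

```text
clock: 3.7
position: [675.8, 132.1, 112.7]
ee_rot: [[-0.231, 0.973, 0.003], [0.973, 0.231, 0.0], [-0.001, 0.003, -1.0]]
wrist_force: [0.6, 0.3, 0.5]
opening: 53.0
grasp_force: 0.0
```

```bash
python3 - <<'E'
from h import *
import pickle
f=bot.grab_frame("wrist");pickle.dump(f,open("w2.pkl","wb"))
s=st()
cv2.imwrite("pics/w2.png",cv2.resize(f["img"],(800,600),interpolation=cv2.INTER_CUBIC))
E
```

```text
t 3.75 p [676.3 132.3 113.5] R [[-0.231, 0.973, 0.004], [0.973, 0.231, 0.0], [-0.001, 0.004, -1.0]] F [-1.  -0.4  0.5] op 53.0 g 0.0 q [ 0.02  0.52  1.38 -0.    1.25 -0.21]
```

View pics/w2.png

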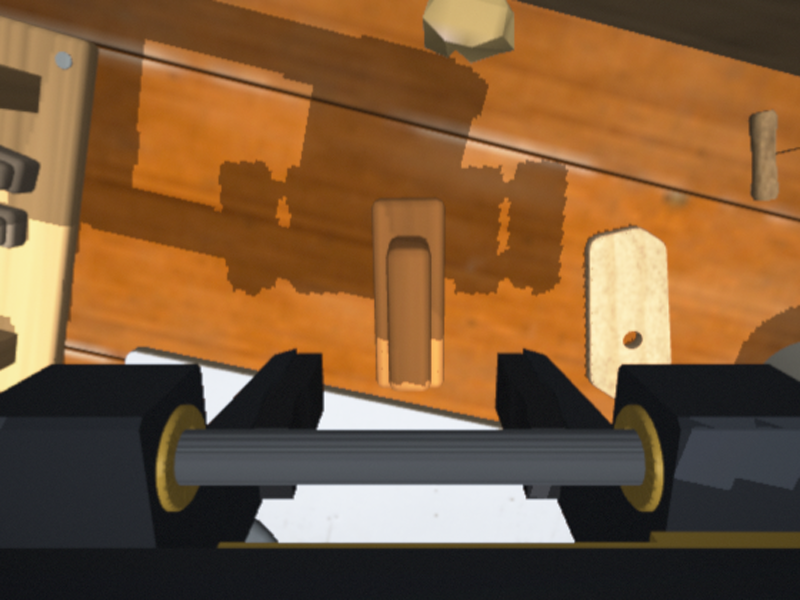

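Wrist view from close by: the rib is straight in the tool frame, from (409,237) to (409,385), and centred between the fingers.

```bash
python3 - <<'E'
from h import *
import pickle
f=pickle.load(open("w2.pkl","rb"))
w=lambda u,v,z:np.round(onz(f,(u*.7,v*.7),z),1)
a,b=w(409,240,86),w(409,388,86);c=(a+b)/2
R=bot.sense()["ee_rot"];print(a,b,c,(np.array(R).T@(c-bot.sense()["position"])))
a,b=w(409,200,48),w(409,388,48);print(a,b)
E
```

```text
[667.8 166.   86. ] [682.1 105.7  86. ] [674.95 135.85  86.  ] [ 3.75192553 -0.62739647 27.49021237]
[665.1 178.   48. ] [686.2  88.5  48. ]
```

Emit:
{"api": "arm_command", "payload": {"plan": [[0.4,0,4,0],[0,0,2,0],[0,0,0,0],[0,0,0,0],[0,0,0,0]]}}

```text
clock: 4.25
position: [675.7, 136.8, 53.5]
ee_rot: [[-0.232, 0.973, 0.005], [0.973, 0.232, 0.0], [-0.001, 0.005, -1.0]]
wrist_force: [-0.7, 0.2, 0.2]
opening: 52.9
grasp_force: 0.0
```

Emit:
{"api": "arm_command", "payload": {"plan": [[0,0,0,0],[0,0,0,0],[0,0,0,0],[0,0,0,0],[0,0,0,0]], "jaw": 0, "squeeze": 30}}

```text
clock: 4.75
position: [673.7, 136.8, 50.5]
ee_rot: [[-0.232, 0.973, 0.0], [0.973, 0.232, 0.0], [-0.0, 0.0, -1.0]]
wrist_force: [0.2, -0.6, -0.0]
opening: 17.6
grasp_force: 30.0
```

Emit:
{"api": "arm_command", "payload": {"plan": [[0,0,-4,0],[0,0,-4.5,0],[0,0,-3.5,0],[0,0,0,0.14],[0,0,0,0.138]]}}

```text
clock: 5.25
position: [674.3, 136.8, 172.2]
ee_rot: [[0.049, 0.999, 0.003], [0.999, -0.049, 0.0], [0.0, 0.003, -1.0]]
wrist_force: [-0.1, -0.5, -3.1]
opening: 17.6
grasp_force: 30.0
```

Emit:
{"api": "arm_command", "payload": {"plan": [[-0.6,-4.6,0,0],[-0.6,-4.6,0,0],[-0.6,-4.6,0,0],[-0.6,-4.6,0,0],[-0.5,-4.6,0,0]]}}

```text
clock: 5.75
position: [440.2, 117.7, 169.7]
ee_rot: [[0.044, 0.999, -0.001], [0.999, -0.044, -0.0], [-0.0, -0.001, -1.0]]
wrist_force: [-0.6, -1.0, -1.0]
opening: 17.8
grasp_force: 30.0
```

Emit:
{"api": "arm_command", "payload": {"plan": [[0,-4.5,0,0],[0,0,0,0],[0,0,0,0],[0,0,0,0],[0,0,0,0]]}}

```text
clock: 6.25
position: [398.8, 119.8, 170.7]
ee_rot: [[0.044, 0.999, 0.001], [0.999, -0.044, -0.0], [0.0, 0.001, -1.0]]
wrist_force: [-0.5, 0.3, -1.5]
opening: 17.5
grasp_force: 30.0
```

```bash
cat >> h.py <<'E'
def stand(p,c=(450,115.3),yaw=-2.5):
    a=np.radians(yaw);X=np.array([np.cos(a),np.sin(a)]);Y=np.array([-np.sin(a),np.cos(a)]);d=np.array(p[:2])-c;return np.round([d@X,d@Y,p[2]],1)
E
python3 - <<'E'
from h import *
import pickle
f=bot.grab_frame("wrist");pickle.dump(f,open("w3.pkl","wb"))
s=st();print(stand(s["position"]))
cv2.imwrite("pics/w3.png",cv2.resize(f["img"],(800,600),interpolation=cv2.INTER_CUBIC))
E
```

```text
t 6.3 p [398.6 119.8 170.5] R [[0.044, 0.999, 0.0], [0.999, -0.044, -0.0], [-0.0, 0.0, -1.0]] F [ 0.6  0.1 -3. ] op 17.5 g 30.0 q [ 0.   -0.15  2.03 -0.    1.26  0.05]
[-51.5   2.2 170.5]
```

View pics/w3.png

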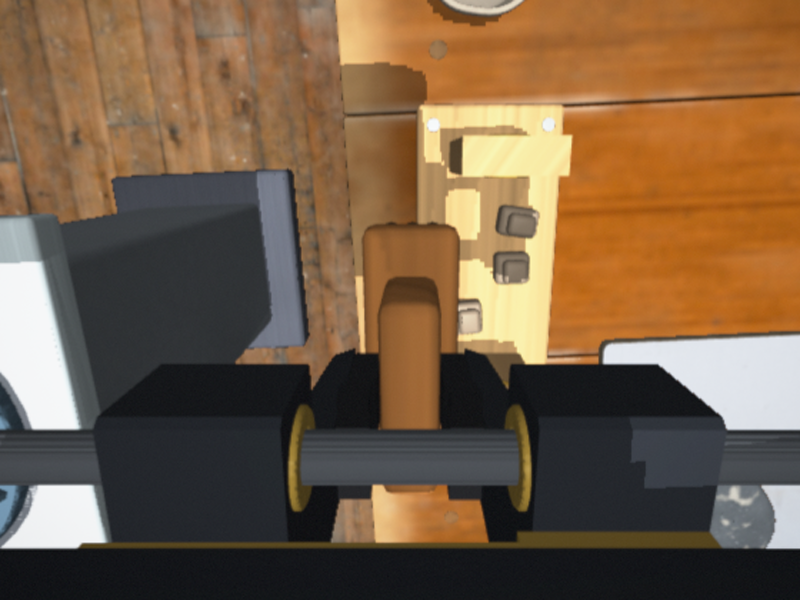

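Wrist view: the brush hangs straight and in line with the bed. The bed's left corners are at (418,104) and (563,105), the left post top spans (462,137)-(571,177), and the lumps are at (518,221), (512,267) and (469,316).

```bash
python3 - <<'E'
from h import *
import pickle
f=pickle.load(open("w3.pkl","rb"))
w=lambda u,v,z:stand(onz(f,(u*.7,v*.7),z))[:2]
print(w(418,104,12),w(563,105,12),w(547,362,12),"post",w(462,137,95),w(572,135,95),w(570,177,95),w(462,176,95))
print("lumps",w(518,221,21),w(512,267,21),w(471,316,18))
E
```

```text
[-45.7  99.4] [41.7 98.7] [ 43.2 -67. ] post [-26.9  77.1] [23.4 77.9] [23.9 59.2] [-26.4  59.7]
lumps [16.4 30.2] [14.1  1.2] [-10.5 -32.2]
```

Emit:
{"api": "arm_command", "payload": {"plan": [[-0.25,0,4.5,0],[0,0,4,0],[0,0,1.8,0],[0,0,0,0],[0,0,0,0]]}}

```text
clock: 6.8
position: [398.1, 117.3, 67.7]
ee_rot: [[0.044, 0.999, -0.001], [0.999, -0.044, -0.0], [-0.0, -0.001, -1.0]]
wrist_force: [0.8, -0.9, -1.4]
opening: 17.9
grasp_force: 30.0
```

Emit:
{"api": "arm_command", "payload": {"plan": [[0,1.2,0,0],[0,1.5,0,0],[0,1.5,0,0],[0,1.5,0,0],[0,1.5,0,0]]}}

```text
clock: 7.3
position: [472.2, 114.1, 69.1]
ee_rot: [[0.044, 0.999, 0.003], [0.999, -0.044, -0.0], [0.0, 0.003, -1.0]]
wrist_force: [-0.4, -0.3, -2.1]
opening: 17.6
grasp_force: 30.0
```

Emit:
{"api": "arm_command", "payload": {"plan": [[0,1.5,0,0],[0,1.5,0,0],[0,1.5,0,0],[0,1.5,0,0],[0,1.5,0,0]]}}

```text
clock: 7.8
position: [547.5, 109.7, 71.4]
ee_rot: [[0.043, 0.999, 0.003], [0.999, -0.043, -0.003], [-0.002, 0.003, -1.0]]
wrist_force: [-5.9, -9.2, 24.5]
opening: 17.8
grasp_force: 31.4
```

Emit:
{"api": "arm_command", "payload": {"plan": [[0,0,0,0],[0,0,-4,0],[0,0,-4,0],[0,0,-4,0],[0,0,0,0]]}}

```text
clock: 8.3
position: [550.2, 110.9, 196.1]
ee_rot: [[0.044, 0.999, 0.015], [0.999, -0.044, -0.0], [0.001, 0.015, -1.0]]
wrist_force: [1.3, -0.2, -0.8]
opening: 17.9
grasp_force: 30.0
```

```bash
python3 - <<'E'
from h import *
import pickle
f=bot.grab_frame("wrist");g=bot.grab_frame("scene");h=bot.grab_frame("side");pickle.dump((f,g,h),open("w4.pkl","wb"))
s=st();print(stand(s["position"]))
c=np.zeros((600,800,3),np.uint8)
c[:300,:400]=cv2.resize(f["img"],(400,300),interpolation=cv2.INTER_AREA)
c[:300,400:]=cv2.resize(g["img"][140:260,220:380],(400,300),interpolation=cv2.INTER_CUBIC)
c[300:,:400]=cv2.resize(h["img"][130:250,200:360],(400,300),interpolation=cv2.INTER_CUBIC)
cv2.imwrite("pics/w4.png",c)
E
```

```text
t 8.45 p [544.8 110.9 187.7] R [[0.044, 0.999, 0.001], [0.999, -0.044, -0.0], [-0.0, 0.001, -1.0]] F [-0.4 -0.3 -2.1] op 17.5 g 30.0 q [-0.01  0.16  1.68 -0.    1.3   0.03]
[ 94.9  -0.3 187.7]
```

View pics/w4.png

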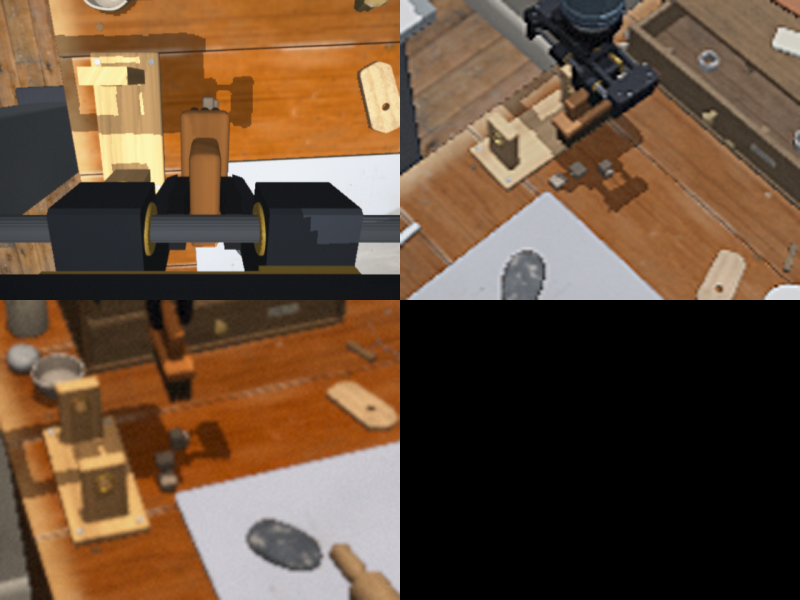

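The composite shows all three lumps on the table just behind the stand, in the scene crop at about (557,180), (578,170) and (606,168), and the bed is clear. The brush is still held straight. I'll check whether it slipped in the grip.

```bash
python3 - <<'E'
from h import *
import pickle
a=pickle.load(open("w3.pkl","rb"))["img"];b,g,h=pickle.load(open("w4.pkl","rb"))
t=a[190:240,258:318];r=cv2.matchTemplate(b["img"][170:265,230:350],t,cv2.TM_CCOEFF_NORMED);_,m,_,l=cv2.minMaxLoc(r);print(m,l,"expect",(28,20))
for u,v in((557,182),(578,172),(606,170)): print(np.round(onz(g,(220+(u-400)*.4,140+v*.4),10),0))
E
```

```text
0.948131799697876 (28, 20) expect (28, 20)
[532.  79.  10.]
[540. 114.  10.]
[565. 147.  10.]
```

Emit:
{"api": "arm_command", "payload": {"plan": [[0.3,3.7,0,0],[0.3,3.7,0,0],[0.3,3.7,0,0],[0,0,4,0],[0,0,4,0]]}}

```text
clock: 8.95
position: [656.7, 114.8, 105.3]
ee_rot: [[0.044, 0.999, 0.0], [0.999, -0.044, -0.0], [-0.0, 0.0, -1.0]]
wrist_force: [1.0, 0.5, -2.6]
opening: 17.7
grasp_force: 30.0
```

Emit:
{"api": "arm_command", "payload": {"plan": [[0,0,4,0],[0,0,0.5,0],[0,0,0,0],[0,0,0,0],[0,0,0,0]]}}

```text
clock: 9.45
position: [657.6, 115.1, 65.3]
ee_rot: [[0.044, 0.999, 0.005], [0.999, -0.044, -0.0], [0.0, 0.005, -1.0]]
wrist_force: [-0.4, -0.1, -1.5]
opening: 18.0
grasp_force: 30.0
```

Emit:
{"api": "arm_command", "payload": {"plan": [[0,0,0.8,0],[0,0,0.2,0],[0,0,0.1,0],[0,0,0,0],[0,0,0,0]]}}

```text
clock: 9.95
position: [655.6, 115.0, 51.5]
ee_rot: [[0.044, 0.999, 0.0], [0.999, -0.044, -0.0], [-0.0, 0.0, -1.0]]
wrist_force: [-0.5, 0.0, -1.9]
opening: 17.9
grasp_force: 30.0
```

Emit:
{"api": "arm_command", "payload": {"plan": [[0,0,0.1,0],[0,0,0.1,0],[0,0,0,0],[0,0,0,0],[0,0,0,0]]}}

```text
clock: 10.45
position: [656.2, 115.7, 50.8]
ee_rot: [[0.044, 0.999, 0.001], [0.999, -0.044, 0.001], [0.001, 0.001, -1.0]]
wrist_force: [-2.4, 2.0, 5.1]
opening: 17.6
grasp_force: 30.0
```

Emit:
{"api": "arm_command", "payload": {"plan": [[0,0,0,0],[0,0,0,0],[0,0,0,0],[0,0,0,0],[0,0,-1,0]], "jaw": 0.5}}

```text
clock: 10.95
position: [654.2, 114.9, 58.0]
ee_rot: [[0.044, 0.999, -0.003], [0.999, -0.044, -0.0], [-0.0, -0.003, -1.0]]
wrist_force: [0.1, -0.2, -1.0]
opening: 44.3
grasp_force: 0.0
```

Emit:
{"api": "arm_command", "payload": {"plan": [[0,0,-4,0],[0,0,-4.5,0],[0,0,-4.5,0],[0,0,-4,0],[0,0,0,0]]}}

```text
clock: 11.45
position: [659.4, 115.1, 238.6]
ee_rot: [[0.044, 0.999, 0.014], [0.999, -0.044, -0.0], [0.001, 0.014, -1.0]]
wrist_force: [0.8, 1.2, 0.8]
opening: 43.9
grasp_force: 0.0
```

```bash
python3 - <<'E'
from h import *
import pickle
fs={n:bot.grab_frame(n) for n in("scene","side")};pickle.dump(fs,open("f5.pkl","wb"))
st()
# rod: bright tube & dark block in side/scene
for n,(x0,x1,y0,y1) in {"side":(245,310,250,345),"scene":(165,235,220,285)}.items():
    f=fs[n];im=f["img"][y0:y1,x0:x1];hsv=cv2.cvtColor(im,cv2.COLOR_BGR2HSV)
    for nm,m in(("tube",(hsv[...,1]<45)&(hsv[...,2]>150)),("block",(im.max(2)<115)&(hsv[...,1]<110)&(im[...,0]>=im[...,2]))):
        cs,_=cv2.findContours(m.astype(np.uint8),cv2.RETR_EXTERNAL,cv2.CHAIN_APPROX_NONE)
        for c in sorted(cs,key=cv2.contourArea)[-2:]:
            if cv2.contourArea(c)<30: continue
            (cx,cy),(a,b),th=cv2.minAreaRect(c);vx,vy,_,_=cv2.fitLine(c,2,0,.01,.01).ravel()
            pts=c[:,0].astype(float);pr=(pts-[cx,cy])@[vx,vy]
            e=[np.array([cx,cy])+[vx*k,vy*k]+[x0,y0] for k in(pr.min(),pr.max())]
            print(n,nm,len(c),round(a),round(b),[np.round(onz(f,q,11),1)[:2] for q in e])
E
```

```text
t 11.55 p [656.4 115.  231.6] R [[0.044, 0.999, 0.004], [0.999, -0.044, -0.0], [0.0, 0.004, -1.0]] F [-0.9 -0.4 -0.3] op 43.9 g 0.0 q [-0.    0.36  1.34 -0.    1.43  0.04]
side tube 117 63 4 [array([ 450. , -119.4]), array([ 464.8, -310. ])]
side tube 117 48 21 [array([ 542.3, -119.8]), array([ 521. , -283.5])]
side block 54 25 8 [array([ 464.9, -311.2]), array([ 470.3, -377.1])]
scene tube 85 3 54 [array([ 463.2, -310.7]), array([ 448.6, -118.6])]
scene tube 127 34 43 [array([ 522.9, -338.1]), array([ 543. , -153.2])]
scene block 127 23 39 [array([ 327. , -299.7]), array([ 388.4, -165.9])]
```

Emit:
{"api": "arm_command", "payload": {"plan": [[0,0,0,-0.121],[-4.15,-1.9,0,0],[-4.15,-1.9,0,0],[-4.15,-1.9,0,0],[-4.15,-1.9,0,0]]}}

```text
clock: 12.05
position: [590.6, -57.3, 227.3]
ee_rot: [[-0.077, 0.997, -0.004], [0.997, 0.077, 0.001], [0.001, -0.003, -1.0]]
wrist_force: [1.1, -0.0, -0.1]
opening: 44.1
grasp_force: 0.0
```

Emit:
{"api": "arm_command", "payload": {"plan": [[-4.15,-1.9,0,0],[-4.15,-1.9,0,0],[-4.15,-1.9,0,0],[-4.15,-1.9,0,0],[-4.15,-1.9,0,0]]}}

```text
clock: 12.55
position: [512.0, -271.4, 227.4]
ee_rot: [[-0.077, 0.997, -0.003], [0.997, 0.077, 0.002], [0.002, -0.002, -1.0]]
wrist_force: [-0.6, -0.6, -0.9]
opening: 44.3
grasp_force: 0.0
```

Emit:
{"api": "arm_command", "payload": {"plan": [[-4.15,-1.9,0,0],[-4.15,-1.9,0,0],[-4.15,-2.0,0,0],[0,0,4.5,0],[0,0,4.5,0]]}}

```text
clock: 13.05
position: [464.5, -400.8, 137.8]
ee_rot: [[-0.074, 0.997, 0.0], [0.997, 0.074, -0.001], [-0.001, 0.0, -1.0]]
wrist_force: [-0.4, -0.5, -1.7]
opening: 44.3
grasp_force: 0.0
```

Emit:
{"api": "arm_command", "payload": {"plan": [[0,0,0,0],[0,0,0,0],[0,0,0,0],[0,0,0,0],[0,0,0,0]]}}

```text
clock: 13.55
position: [466.6, -399.8, 141.6]
ee_rot: [[-0.078, 0.997, 0.002], [0.997, 0.078, -0.003], [-0.003, 0.002, -1.0]]
wrist_force: [-0.2, -0.2, -0.5]
opening: 44.3
grasp_force: 0.0
```

```bash
python3 - <<'E'
from h import *
import pickle
f=bot.grab_frame("wrist");pickle.dump(f,open("w6.pkl","wb"));st()
cv2.imwrite("pics/w6.png",cv2.resize(f["img"],(800,600),interpolation=cv2.INTER_CUBIC))
E
```

```text
t 13.6 p [ 466.3 -399.6  141.2] R [[-0.077, 0.997, 0.002], [0.997, 0.077, -0.002], [-0.002, 0.001, -1.0]] F [ 0.5 -0.4  0.3] op 43.9 g 0.0 q [-0.9   0.33  1.57 -0.    1.24 -0.98]
```

View pics/w6.png

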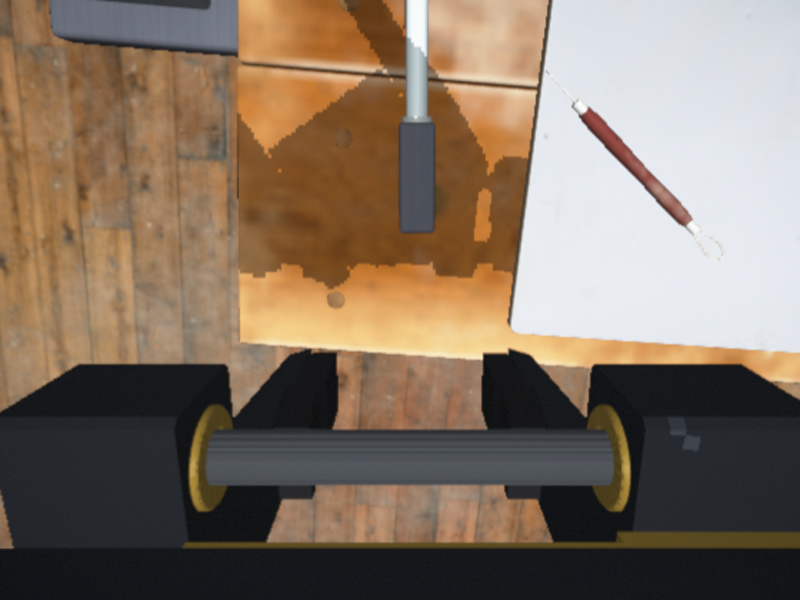

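Wrist view: the grip block's top spans (400-434, 122-232) and the tube runs straight up at column 416, so the yaw is right. The block lies clear of the white board.

```bash
python3 - <<'E'
from h import *
import pickle
f=pickle.load(open("w6.pkl","rb"));s=bot.sense();R=np.array(s["ee_rot"]);p=np.array(s["position"])
w=lambda u,v,z:onz(f,(u*.7,v*.7),z)
t=lambda q:np.round(R.T@(q-p),1)
q=[w(401,122,22),w(434,122,22),w(434,231,22),w(401,231,22)]
for a in q: print(np.round(a,1),t(a))
c=sum(q)/4;print("c",c,t(c)); print("tube",t(w(416,10,11)),t(w(417,110,11)))
E
```

```text
[ 456.1 -316.4   22. ] [ 84.  -4. 119.]
[ 473.7 -315.1   22. ] [ 84.   13.7 119. ]
[ 478.9 -373.2   22. ] [ 25.6  14.4 119.1]
[ 460.3 -374.6   22. ] [ 25.6  -4.2 119.1]
c [ 467.25424399 -344.84609214   22.        ] [ 54.8   5.  119.1]
tube [140.7   4.  129.9] [ 91.    4.7 130. ]
```

Emit:
{"api": "arm_command", "payload": {"plan": [[2.75,0.45,2,0],[2.75,0,2,0],[0,0,4,0],[0,0,3,0],[0,0,0,0]], "jaw": 0.42}}

```text
clock: 14.1
position: [463.7, -341.1, 25.9]
ee_rot: [[-0.077, 0.997, -0.005], [0.997, 0.077, 0.005], [0.006, -0.004, -1.0]]
wrist_force: [-0.7, 1.0, 0.5]
opening: 36.7
grasp_force: 0.0
```

Emit:
{"api": "arm_command", "payload": {"plan": [[0,0,1.5,0],[0,0,0.5,0],[0,0,0,0],[0,0,0,0],[0,0,0,0]]}}

```text
clock: 14.6
position: [466.4, -344.6, 10.4]
ee_rot: [[-0.077, 0.997, 0.001], [0.997, 0.077, -0.001], [-0.001, 0.001, -1.0]]
wrist_force: [-0.1, 0.1, 0.7]
opening: 37.5
grasp_force: 0.0
```

Emit:
{"api": "arm_command", "payload": {"plan": [[0,0,0.6,0],[0,0,0,0],[0,0,0,0],[0,0,0,0],[0,0,0,0]]}}

```text
clock: 15.1
position: [465.9, -343.9, 3.5]
ee_rot: [[-0.077, 0.997, 0.0], [0.997, 0.077, -0.0], [-0.0, 0.0, -1.0]]
wrist_force: [-0.1, 0.0, -0.5]
opening: 37.0
grasp_force: 0.0
```

Emit:
{"api": "arm_command", "payload": {"plan": [[0,0,0,0],[0,0,0,0],[0,0,0,0],[0,0,0,0],[0,0,0,0]], "jaw": 0, "squeeze": 40}}

```text
clock: 15.6
position: [465.8, -343.9, 3.4]
ee_rot: [[-0.077, 0.997, 0.0], [0.997, 0.077, 0.0], [0.0, 0.0, -1.0]]
wrist_force: [-0.7, -0.1, -0.7]
opening: 0.8
grasp_force: 0.0
```

```bash
python3 - <<'E'
from h import *
import pickle
st()
fs={n:bot.grab_frame(n) for n in("scene","side","wrist")};pickle.dump(fs,open("f7.pkl","wb"))
c=np.zeros((600,800,3),np.uint8)
for k,(n,b) in enumerate({"scene":(190,290,150,283),"side":(250,370,230,390),"wrist":(0,420,0,560)}.items()):
    im=fs[n]["img"][b[0]:b[1],b[2]:b[3]]; c[300*(k//2):300*(k//2)+300,400*(k%2):400*(k%2)+400]=cv2.resize(im,(400,300),interpolation=cv2.INTER_CUBIC)
cv2.imwrite("pics/w7.png",c)
E
```

```text
t 15.6 p [ 465.8 -343.9    3.4] R [[-0.077, 0.997, 0.0], [0.997, 0.077, 0.0], [0.0, 0.0, -1.0]] F [-0.7 -0.1 -0.7] op 0.8 g 0.0 q [-0.84  0.46  1.72  0.    0.96 -0.92]
```

View pics/w7.png

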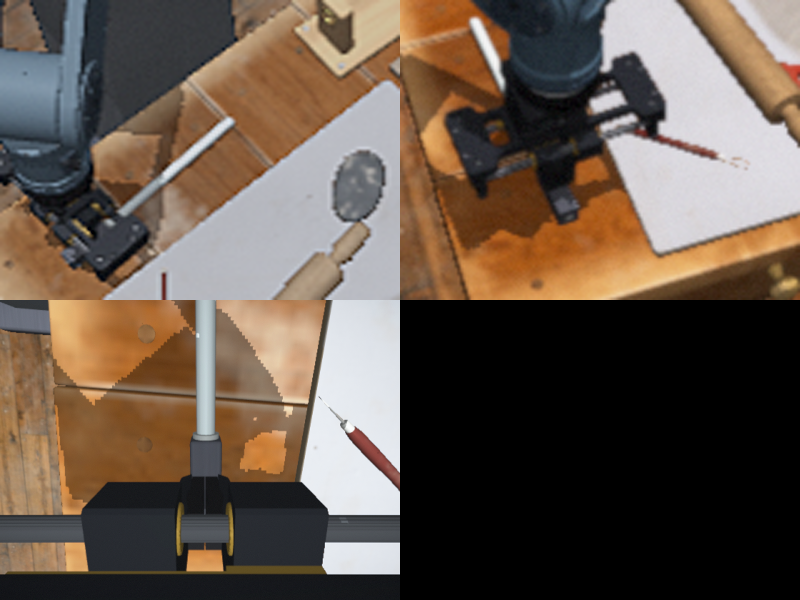

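The wrist view shows the block still lying there, with the fingers shut at its middle or rear and nothing gripped. I'll compare it with the predicted pixels.

```bash
python3 - <<'E'
from h import *
import pickle
fs=pickle.load(open("f7.pkl","rb"));f=fs["wrist"];s=bot.sense();R=np.array(s["ee_rot"]);p=np.array(s["position"])
P=lambda a,F=f:np.round(proj(F,p+R@np.array(a,float))[0],0)
print("T",np.round(f["T"][:3,3] if hasattr(f["T"],'shape') else np.array(f["T"])[:3,3],1))
print("tcp",P([0,0,0]),"grasp",P([0,0,-19]),"block front top z22",P([30,0,-18.6]),"mid",P([9,0,-18.6]))
for v in (190,192,194): print(np.round(R.T@(onz(f,(287,v),17)-p),1))
for n in("scene","side"): print(n,"tcp",P([0,0,0],fs[n]),"blk rear top",P([-30,0,-18.6],fs[n]))
im=f["img"][150:330,215:360];cv2.imwrite("pics/w8.png",cv2.resize(im,None,fx=3.3,fy=3.3,interpolation=cv2.INTER_CUBIC))
E
```

```text
T [ 461.  -279.2  174.4]
tcp [286. 245.] grasp [286. 260.] block front top z22 [286. 195.] mid [286. 241.]
[ 31.1   0.4 -13.6]
[ 30.2   0.4 -13.6]
[ 29.3   0.4 -13.6]
scene tcp [178. 272.] blk rear top [171. 275.]
side tcp [291. 327.] blk rear top [296. 333.]
```

View pics/w8.png

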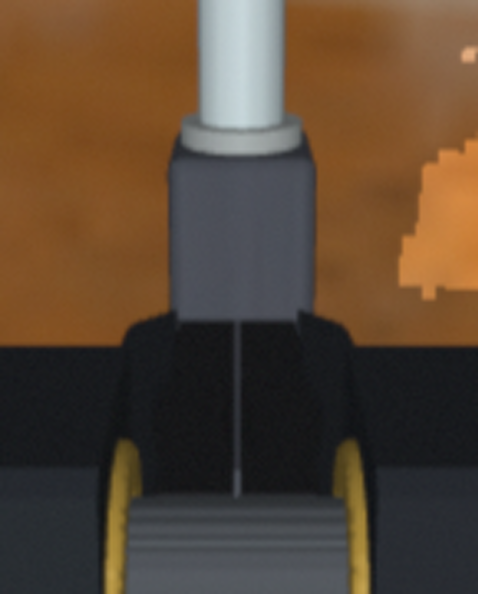

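The block hasn't moved, and the fingers shut just over its top (its front edge is at row 150 of the crop, the finger edge at row 320). The pads passed above it, so I'll open, go lower while watching the force, and close again.

Emit:
{"api": "arm_command", "payload": {"plan": [[0,0,0,0],[0,0,0,0],[0,0,0,0],[0,0,0,0],[0,0,0,0]], "jaw": 0.45}}

```text
clock: 16.25
position: [465.8, -343.9, 3.4]
ee_rot: [[-0.077, 0.997, -0.0], [0.997, 0.077, 0.0], [0.0, -0.0, -1.0]]
wrist_force: [-0.7, 0.8, 0.7]
opening: 37.7
grasp_force: 0.0
```

Emit:
{"api": "arm_command", "payload": {"plan": [[0,0,0.15,0],[0,0,0,0],[0,0,0.1,0],[0,0,0,0],[0,0,0,0]]}}

```text
clock: 16.75
position: [465.8, -343.9, 0.9]
ee_rot: [[-0.077, 0.997, -0.0], [0.997, 0.077, 0.0], [0.0, -0.0, -1.0]]
wrist_force: [-0.6, -0.1, -0.6]
opening: 39.3
grasp_force: 0.0
```

Free at z = 0.9. Closing here.

Emit:
{"api": "arm_command", "payload": {"plan": [[0,0,0,0],[0,0,0,0],[0,0,0,0],[0,0,0,0],[0,0,0,0]], "jaw": 0}}

```text
clock: 17.25
position: [465.8, -343.9, 0.9]
ee_rot: [[-0.077, 0.997, 0.0], [0.997, 0.077, 0.0], [0.0, 0.0, -1.0]]
wrist_force: [0.1, 0.2, -0.8]
opening: 1.9
grasp_force: 0.0
```

Emit:
{"api": "arm_command", "payload": {"plan": [[0,0,0,0],[0,0,0,0],[0,0,0,0],[0,0,0,0],[0,0,0,0]], "jaw": 0.45}}

```text
clock: 17.75
position: [465.8, -343.9, 0.9]
ee_rot: [[-0.077, 0.997, 0.0], [0.997, 0.077, -0.0], [-0.0, 0.0, -1.0]]
wrist_force: [0.5, 0.2, 0.0]
opening: 38.8
grasp_force: 0.0
```

Emit:
{"api": "arm_command", "payload": {"plan": [[0,0,0.1,0],[0,0,0,0],[0,0,0.1,0],[0,0,0,0],[0,0,0,0]]}}

```text
clock: 18.25
position: [465.8, -343.9, -1.1]
ee_rot: [[-0.077, 0.997, -0.0], [0.997, 0.077, 0.0], [0.0, -0.0, -1.0]]
wrist_force: [-0.2, -0.2, 0.7]
opening: 39.8
grasp_force: 0.0
```

Emit:
{"api": "arm_command", "payload": {"plan": [[0,0,0.1,0],[0,0,0.1,0],[0,0,0.1,0],[0,0,0.1,0],[0,0,0,0]]}}

```text
clock: 18.75
position: [465.7, -343.8, -5.3]
ee_rot: [[-0.077, 0.997, -0.0], [0.997, 0.077, 0.0], [0.0, -0.0, -1.0]]
wrist_force: [0.4, 0.9, 0.0]
opening: 39.8
grasp_force: 0.0
```

```bash
python3 - <<'E'
from h import *
import pickle
s=st()
fs={n:bot.grab_frame(n) for n in("side","wrist")};pickle.dump(fs,open("f9.pkl","wb"))
c=np.zeros((560,800,3),np.uint8)
c[:,:400]=cv2.resize(fs["wrist"]["img"][110:320,210:360],(400,560),interpolation=cv2.INTER_CUBIC)
c[:,400:]=cv2.resize(fs["side"]["img"][270:354,250:310],(400,560),interpolation=cv2.INTER_CUBIC)
cv2.imwrite("pics/w9.png",c)
E
```

```text
t 18.75 p [ 465.7 -343.8   -5.3] R [[-0.077, 0.997, -0.0], [0.997, 0.077, 0.0], [0.0, -0.0, -1.0]] F [0.4 0.9 0. ] op 39.8 g 0.0 q [-0.84  0.48  1.72  0.    0.94 -0.92]
```

View pics/w9.png

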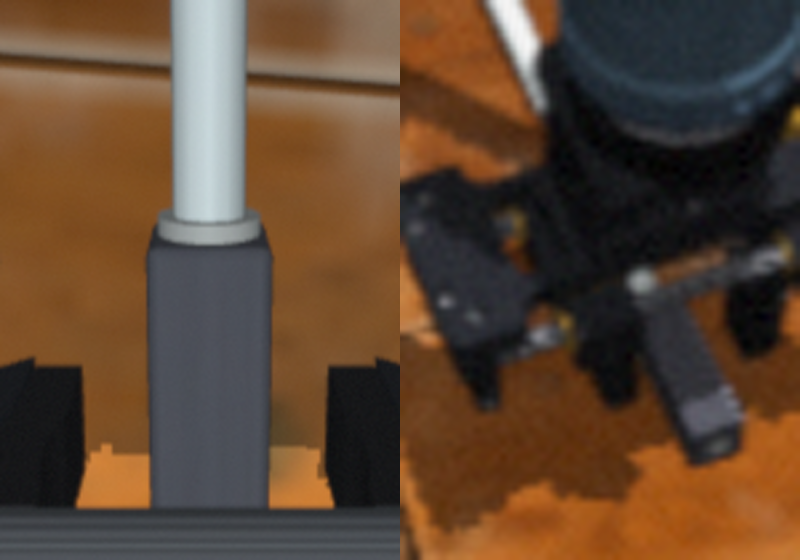

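(That was one picture more than the allowance, so I'll view no more and work by numbers.) It shows the fingers straddling the block at a reading of -5.3, tips still above the table with no force. The real fingertips therefore sit higher than the stated TCP, so I'll keep lowering in small steps.

Emit:
{"api": "arm_command", "payload": {"plan": [[0,0,0.1,0],[0,0,0.1,0],[0,0,0.1,0],[0,0,0.1,0],[0,0,0,0]]}}

```text
clock: 19.35
position: [465.7, -343.8, -9.3]
ee_rot: [[-0.077, 0.997, -0.0], [0.997, 0.077, 0.0], [0.0, -0.0, -1.0]]
wrist_force: [-0.0, -0.5, -0.2]
opening: 39.7
grasp_force: 0.0
```

Emit:
{"api": "arm_command", "payload": {"plan": [[0,0,0,0],[0,0,0,0],[0,0,0,0],[0,0,0,0],[0,0,0,0]], "jaw": 0, "squeeze": 15}}

```text
clock: 19.85
position: [465.9, -343.9, -9.0]
ee_rot: [[-0.077, 0.997, 0.0], [0.997, 0.077, -0.0], [-0.0, 0.0, -1.0]]
wrist_force: [0.4, 0.7, -0.8]
opening: 19.6
grasp_force: 15.0
```

Gripped (19.6 mm), but perhaps shallow. I'll reopen and go 6 mm deeper for a sure hold.

Emit:
{"api": "arm_command", "payload": {"plan": [[0,0,0,0],[0,0,0,0],[0,0,0,0],[0,0,0.1,0],[0,0,0.1,0]], "jaw": 0.4}}

```text
clock: 20.35
position: [465.8, -343.9, -11.1]
ee_rot: [[-0.077, 0.997, 0.0], [0.997, 0.077, -0.0], [-0.0, 0.0, -1.0]]
wrist_force: [-0.6, 0.8, 0.0]
opening: 35.4
grasp_force: 0.0
```

Emit:
{"api": "arm_command", "payload": {"plan": [[0,0,0.1,0],[0,0,0.1,0],[0,0,0.1,0],[0,0,0.1,0],[0,0,0,0]]}}

```text
clock: 20.85
position: [465.7, -343.8, -15.3]
ee_rot: [[-0.077, 0.997, -0.0], [0.997, 0.077, 0.0], [0.0, -0.0, -1.0]]
wrist_force: [-0.0, -0.4, -0.8]
opening: 35.2
grasp_force: 0.0
```

Emit:
{"api": "arm_command", "payload": {"plan": [[0,0,0,0],[0,0,0,0],[0,0,0,0],[0,0,0,0],[0,0,0,0]], "jaw": 0, "squeeze": 40}}

```text
clock: 21.35
position: [465.9, -344.0, -15.0]
ee_rot: [[-0.077, 0.997, 0.0], [0.997, 0.077, -0.0], [-0.0, 0.0, -1.0]]
wrist_force: [0.7, -0.5, 0.2]
opening: 19.6
grasp_force: 40.0
```

Emit:
{"api": "arm_command", "payload": {"plan": [[0,0,-2,0],[0,0,-2,0],[0,0,-1.9,0],[0,0,0,0.06],[0,0,0,0.061]]}}

```text
clock: 21.85
position: [466.0, -344.1, 44.6]
ee_rot: [[0.046, 0.999, 0.001], [0.999, -0.046, -0.001], [-0.001, 0.001, -1.0]]
wrist_force: [-0.7, 0.1, -1.9]
opening: 19.6
grasp_force: 40.0
```

Emit:
{"api": "arm_command", "payload": {"plan": [[3.1,-0.92,0,0],[3.1,-0.92,0,0],[3.1,-0.92,0,0],[3.1,-0.92,0,0],[0,0,0,0]]}}

```text
clock: 22.35
position: [432.3, -214.0, 42.8]
ee_rot: [[0.041, 0.999, -0.003], [0.999, -0.041, 0.004], [0.003, -0.003, -1.0]]
wrist_force: [-0.6, -0.0, -2.3]
opening: 19.4
grasp_force: 40.0
```

Emit:
{"api": "arm_command", "payload": {"plan": [[0,0,0,0],[0,0,0,0],[0,0,0,0],[0,0,0,0],[0,0,0,0]]}}

```text
clock: 22.85
position: [434.6, -219.0, 43.8]
ee_rot: [[0.045, 0.999, 0.0], [0.999, -0.045, -0.0], [-0.0, 0.0, -1.0]]
wrist_force: [-0.1, -0.9, -1.6]
opening: 19.2
grasp_force: 40.0
```

```bash
python3 - <<'E'
from h import *
import pickle
s=st();R=np.array(s["ee_rot"]);p=np.array(s["position"])
fs={n:bot.grab_frame(n) for n in("scene","side","wrist")};pickle.dump((fs,R,p),open("f10.pkl","wb"))
f=fs["wrist"];g=cv2.cvtColor(f["img"],cv2.COLOR_BGR2HSV)
P=lambda a:np.round(proj(f,p+R@np.array(a,float))[0],1)
z=-26 # tube axis in tool frame
for x in(60,100,150,200,224): print("pred tube",x,P([x,-6,z]),P([x,0,z]),P([x,6,z]))
m=((g[...,1]<45)&(g[...,2]>140)).astype(np.uint8)
for v in range(0,200,10):
    r=np.flatnonzero(m[v,240:330]); print(v,(r.min()+240,r.max()+240,len(r)) if len(r) else None,end=" ")
# post corners predicted
def W(x,y,z,c=(449.2,115.1),yaw=-2.5):
    a=np.radians(yaw);return [c[0]+x*np.cos(a)-y*np.sin(a),c[1]+x*np.sin(a)+y*np.cos(a),z]
print();print("post R top",np.round(proj(f,[W(-25,-78,95),W(25,-78,95),W(25,-60,95),W(-25,-60,95)])).tolist(),"bed",np.round(proj(f,[W(-45,-100,12),W(45,-100,12)])).tolist())
print("side hole",np.round(proj(fs["side"],[W(0,-78,70)]),1),"side tube tip",np.round(proj(fs["side"],[p+R@[224,0,z]]),1))
E
```

```text
t 22.85 p [ 434.6 -219.    43.8] R [[0.045, 0.999, 0.0], [0.999, -0.045, -0.0], [-0.0, 0.0, -1.0]] F [-0.1 -0.9 -1.6] op 19.2 g 40.0 q [-0.71  0.22  1.95 -0.    0.97 -0.67]
pred tube 60 [270.9 125.3] [286.2 125.3] [301.5 125.3]
pred tube 100 [269.6  12.5] [286.1  12.5] [302.6  12.5]
pred tube 150 [ 267.8 -156.6] [ 286.1 -156.6] [ 304.4 -156.6]
pred tube 200 [ 265.4 -368.3] [ 286.  -368.3] [ 306.6 -368.3]
pred tube 224 [ 264.  -490.5] [ 286.  -490.5] [ 308.  -490.5]
0 (np.int64(272), np.int64(302), 31) 10 (np.int64(272), np.int64(302), 31) 20 (np.int64(272), np.int64(302), 31) 30 (np.int64(272), np.int64(300), 29) 40 (np.int64(272), np.int64(300), 29) 50 (np.int64(273), np.int64(300), 28) 60 (np.int64(273), np.int64(300), 28) 70 (np.int64(273), np.int64(300), 28) 80 (np.int64(273), np.int64(300), 28) 90 (np.int64(273), np.int64(300), 28) 100 (np.int64(273), np.int64(300), 28) 110 (np.int64(273), np.int64(300), 28) 120 (np.int64(273), np.int64(299), 27) 130 (np.int64(273), np.int64(299), 27) 140 (np.int64(273), np.int64(299), 27) 150 (np.int64(273), np.int64(299), 27) 160 (np.int64(273), np.int64(299), 27) 170 (np.int64(273), np.int64(299), 27) 180 (np.int64(273), np.int64(299), 27) 190 (np.int64(273), np.int64(299), 27) 
post R top [[146.0, -986.0], [423.0, -987.0], [434.0, -1192.0], [134.0, -1191.0]] bed [[179.0, -304.0], [393.0, -305.0]]
side hole [[241.3 202.4]] side tube tip [[243.8 210.3]]
```

```bash
cat > tri.py <<'E'
from h import *
def W(x,y,z,c=(449.2,115.1),yaw=-2.5):
    a=np.radians(yaw);return np.array([c[0]+x*np.cos(a)-y*np.sin(a),c[1]+x*np.sin(a)+y*np.cos(a),z])
def subrows(f,P0,P1,half=6,n=40):
    """tube centres: sample across the predicted line P0-P1, brightness-weighted centre"""
    a,b=proj(f,[P0,P1]);d=(b-a)/np.linalg.norm(b-a);nrm=np.array([-d[1],d[0]])
    g=cv2.cvtColor(f["img"],cv2.COLOR_BGR2HSV).astype(np.float32);w=np.where(g[...,1]<70,g[...,2],0)
    w[w<110]=0
    ts=np.linspace(-.15,1.15,n);ks=np.arange(-half,half+.01,.25);out=[]
    for t in ts:
        q=a+(b-a)*t+ks[:,None]*nrm
        v=cv2.remap(w,q[None,:,0].astype(np.float32),q[None,:,1].astype(np.float32),cv2.INTER_LINEAR)[0]
        out.append((round(t,2),round(float((v*ks).sum()/max(v.sum(),1)),2),round(float((v>90).sum()*.25),1)))
    return out,np.linalg.norm(b-a),nrm
E
python3 - <<'E'
from tri import *
import pickle
fs,R,p=pickle.load(open("f10.pkl","rb"))
A,B=p+R@[60,0,-26],p+R@[224,0,-26]
for n in("scene","side"):
    o,L,nr=subrows(fs[n],A,B);print(n,"len px",round(L,1),"n",np.round(nr,2));print(o)
    # hole patch dark
    h=proj(fs[n],[W(0,-78,70)])[0];x,y=np.round(h).astype(int);print("hole pred",h);
    print(cv2.cvtColor(fs[n]["img"],cv2.COLOR_BGR2GRAY)[y-9:y+10,x-9:x+10])
E
```

```text
scene len px 45.2 n [0.56 0.83]
[(np.float64(-0.15), 0.0, 0.0), (np.float64(-0.12), 0.0, 0.0), (np.float64(-0.08), 0.0, 0.0), (np.float64(-0.05), 0.91, 0.0), (np.float64(-0.02), 0.33, 2.5), (np.float64(0.02), 0.06, 2.8), (np.float64(0.05), -0.44, 3.0), (np.float64(0.08), -2.06, 4.8), (np.float64(0.12), -2.41, 6.5), (np.float64(0.15), -0.0, 3.2), (np.float64(0.18), -0.05, 2.8), (np.float64(0.22), -0.22, 2.8), (np.float64(0.25), 0.19, 2.5), (np.float64(0.28), -0.06, 4.0), (np.float64(0.32), -0.06, 3.5), (np.float64(0.35), -0.28, 3.2), (np.float64(0.38), 0.08, 3.5), (np.float64(0.42), 0.0, 3.8), (np.float64(0.45), 0.03, 3.5), (np.float64(0.48), -0.14, 3.5), (np.float64(0.52), 0.28, 3.2), (np.float64(0.55), 0.08, 3.5), (np.float64(0.58), 0.17, 3.5), (np.float64(0.62), 0.07, 3.5), (np.float64(0.65), -0.05, 3.5), (np.float64(0.68), 0.18, 3.5), (np.float64(0.72), -0.04, 3.2), (np.float64(0.75), 0.32, 3.5), (np.float64(0.78), 0.16, 3.5), (np.float64(0.82), 0.1, 3.5), (np.float64(0.85), 0.1, 3.5), (np.float64(0.88), -0.06, 3.5), (np.float64(0.92), 0.36, 3.5), (np.float64(0.95), 0.27, 4.0), (n
[... 3882 characters left out ...]
  25  28  25  30  26  32  29  31  29  29  28
   31]
 [130  83  65  50  40  34  32  26  26  24  26  26  25  29  32  28  27  28
   27]
 [130  82  75  67  54  45  37  34  24  26  28  30  33  31  26  29  27  31
   30]
 [138  87  83  81  66  57  42  37  31  31  24  35  46  41  32  28  25  26
   26]
 [139  93  85  87  82  74  57  48  42  36  34  33  43  40  30  28  24  23
   24]
 [147  97  85  85  84  82  72  56  48  44  40  36  41  39  31  23  29  26
   19]
 [150 105  85  86  85  81  76  70  68  61  53  42  39  40  35  37  31  36
   31]
 [150 102  84  86  88  85  82  81  80  77  61  45  39  43  43  39  37  38
   34]
 [157 110  80  87  88  86  83  80  84  78  68  48  35  38  40  39  39  39
   43]]
```

Emit:
{"api": "arm_command", "payload": {"plan": [[0,0,-3,0],[0,0,-3,0],[4.5,0,0,0],[4.5,0,0,0],[4.5,0,0,0]]}}

```text
clock: 23.5
position: [440.4, -82.5, 104.3]
ee_rot: [[0.046, 0.999, 0.001], [0.999, -0.046, -0.0], [-0.0, 0.001, -1.0]]
wrist_force: [1.4, 0.3, -1.7]
opening: 19.8
grasp_force: 40.0
```

Emit:
{"api": "arm_command", "payload": {"plan": [[4.5,0,0,0],[0.4,0,0,0],[0,0,0,0],[0,0,0,0],[0,0,0,0]]}}

```text
clock: 24.0
position: [442.9, -36.0, 104.0]
ee_rot: [[0.046, 0.999, 0.0], [0.999, -0.046, -0.0], [-0.0, 0.0, -1.0]]
wrist_force: [0.2, 0.6, -2.4]
opening: 19.6
grasp_force: 40.0
```

```bash
python3 - <<'E'
from tri import *
import pickle
s=st();R=np.array(s["ee_rot"]);p=np.array(s["position"]);print(stand(p))
f=bot.grab_frame("wrist");pickle.dump((f,R,p),open("f11.pkl","wb"))
pr=proj(f,[W(-25,-78,95),W(25,-78,95),W(25,-60,95),W(-25,-60,95),W(-45,-100,12),W(45,-100,12)]);print(np.round(pr,1).tolist())
g=cv2.cvtColor(f["img"],cv2.COLOR_BGR2GRAY)
r0,r1=sorted([int(pr[2][1]),int(pr[0][1])]);print(r0,r1)
x0=int(pr[0][0]);x1=int(pr[1][0])
for a in np.linspace(max(r0,0)+3,r1-5,4).astype(int):
    print(a,"L",g[a:a+3,x0-15:x0+16].mean(0).astype(int).tolist(),"R",g[a:a+3,x1-15:x1+16].mean(0).astype(int).tolist())
a=(r0+r1)//2;print("tube",g[a:a+3,262:312].mean(0).astype(int).tolist())
for c in (x0+15,x1-15): print("col",c,g[max(r0-15,0):r1+20,c-1:c+2].mean(1).astype(int).tolist())
E
```

```text
t 24.0 p [442.9 -36.  104. ] R [[0.046, 0.999, 0.0], [0.999, -0.046, -0.0], [-0.0, 0.0, -1.0]] F [ 0.2  0.6 -2.4] op 19.6 g 40.0 q [-0.35  0.02  2.02 -0.    1.1  -0.3 ]
[  -0.5 -151.4  104. ]
[[232.6, 93.8], [337.7, 93.5], [339.0, 52.7], [231.1, 53.0], [222.6, 131.6], [348.7, 131.3]]
52 93
55 L [92, 91, 100, 130, 149, 155, 156, 154, 158, 162, 162, 160, 159, 158, 154, 153, 152, 152, 153, 154, 156, 158, 162, 163, 164, 165, 164, 163, 161, 158, 158] R [160, 160, 160, 160, 160, 159, 159, 159, 159, 159, 163, 164, 166, 168, 170, 181, 220, 230, 231, 231, 231, 230, 230, 229, 229, 221, 204, 181, 121, 119, 120]
66 L [85, 85, 84, 101, 146, 154, 157, 157, 157, 162, 164, 163, 161, 161, 160, 161, 164, 165, 166, 165, 163, 162, 160, 159, 158, 159, 160, 159, 159, 159, 159] R [160, 160, 160, 161, 163, 165, 167, 168, 167, 168, 167, 164, 162, 160, 158, 176, 229, 232, 231, 232, 232, 232, 231, 230, 228, 216, 197, 173, 127, 135, 136]
77 L [87, 88, 89, 99, 128, 149, 157, 158, 156, 160, 165, 165, 163, 163, 163, 161, 160, 159, 159, 160, 160, 160, 160, 159, 161, 161, 161, 163, 164, 166, 167] R [169, 169, 169, 1
[... 779 characters left out ...]
143, 142, 143, 145, 153, 159, 158, 157, 158, 158, 159, 159, 158, 159, 158, 159, 159, 159, 159, 160, 160, 161, 162, 162, 163, 164, 164, 165, 166, 166, 166, 166, 166, 166, 166, 167, 168, 169, 170, 172, 173, 174, 174, 173, 151, 105, 73, 69, 72, 96, 128, 146, 147, 147, 148, 148, 148, 148, 147, 148, 148, 149, 148, 149]
col 322 [237, 237, 237, 237, 237, 237, 237, 237, 237, 237, 238, 238, 238, 238, 237, 225, 191, 163, 160, 160, 160, 160, 160, 160, 160, 160, 160, 160, 160, 160, 159, 160, 160, 161, 162, 163, 163, 165, 166, 167, 168, 169, 169, 169, 168, 167, 166, 164, 162, 161, 159, 158, 157, 155, 153, 150, 121, 74, 65, 66, 72, 110, 160, 217, 238, 240, 240, 240, 240, 240, 240, 240, 240, 240, 240, 240]
```

Emit:
{"api": "arm_command", "payload": {"plan": [[2.1,0,-3.2,0],[2.1,0,-3.2,0],[2.1,0,-3.2,0],[2.2,0,0,0],[0,0,0,0]]}}

```text
clock: 24.55
position: [447.1, 51.0, 201.1]
ee_rot: [[0.043, 0.999, 0.002], [0.999, -0.043, 0.0], [0.0, 0.002, -1.0]]
wrist_force: [-0.1, 0.1, -2.0]
opening: 19.6
grasp_force: 40.0
```

Emit:
{"api": "arm_command", "payload": {"plan": [[0,0,0,0],[0,0,0,0],[0,0,0,0],[0,0,0,0],[0,0,0,0]]}}

```text
clock: 25.05
position: [446.2, 49.9, 199.6]
ee_rot: [[0.045, 0.999, -0.001], [0.999, -0.045, 0.0], [0.0, -0.001, -1.0]]
wrist_force: [0.9, -0.0, -2.1]
opening: 19.5
grasp_force: 40.0
```

```bash
python3 - <<'E'
from tri import *
import pickle
s=st();R=np.array(s["ee_rot"]);p=np.array(s["position"]);print(stand(p))
f=bot.grab_frame("wrist");pickle.dump((f,R,p),open("f12.pkl","wb"))
g=cv2.cvtColor(f["img"],cv2.COLOR_BGR2GRAY).astype(float)
def edge(X,ys,Z,h=7):
    for y in ys:
        q=proj(f,[W(X,y,Z)])[0];v=int(round(q[1]));u=int(round(q[0]))
        if v<3 or v>300: continue
        l=g[v-1:v+2,u-h-1:u+h+2].mean(0);d=np.diff(l);k=np.argsort(-abs(d))[:3]
        print((X,y,Z),"pred",np.round(q,1),"steps",[(round(u-h-1+j+.5-q[0],1),int(d[j])) for j in k], "px/mm",round(np.linalg.norm(proj(f,[W(X+1,y,Z)])[0]-q),2))
for X in(25,-25): edge(X,(-75,-69,-63,63,69,75),95)
for X in(45,-45): edge(X,(-50,-30,-10,10,30,50,90),12,6)
E
```

```text
t 25.05 p [446.2  49.9 199.6] R [[0.045, 0.999, -0.001], [0.999, -0.045, 0.0], [0.0, -0.001, -1.0]] F [ 0.9 -0.  -2.1] op 19.5 g 40.0 q [-0.15 -0.1   1.92 -0.    1.32 -0.11]
[ -0.9 -65.5 199.6]
(25, -75, 95) pred [318.  209.2] steps [(np.float64(-6.5), 47), (np.float64(-0.5), 37), (np.float64(-7.5), 36)] px/mm 1.26
(25, -69, 95) pred [318.2 201.8] steps [(np.float64(-0.7), 58), (np.float64(-1.7), 25), (np.float64(-7.7), 9)] px/mm 1.27
(25, -63, 95) pred [318.4 194.4] steps [(np.float64(-0.9), 41), (np.float64(-1.9), 13), (np.float64(0.1), 12)] px/mm 1.28
(25, 63, 95) pred [322.2  16.9] steps [(np.float64(5.3), -3), (np.float64(-4.7), 2), (np.float64(-0.7), -2)] px/mm 1.44
(25, 69, 95) pred [322.4   7.3] steps [(np.float64(-0.9), 11), (np.float64(5.1), -11), (np.float64(6.1), -7)] px/mm 1.45
(-25, -75, 95) pred [254.8 209.3] steps [(np.float64(6.7), -63), (np.float64(-0.3), -36), (np.float64(7.7), -34)] px/mm 1.26
(-25, -69, 95) pred [254.7 201.9] steps [(np.float64(-0.2), -57), (np.float64(0.8), -14), (np.float64(7.8), -12)] px/mm 1.27
(-25, -63, 95) pred [254.5 194.5] steps [(np.flo
[... 1345 characters left out ...]
42.9] steps [(np.float64(-0.1), 33), (np.float64(0.9), 23), (np.float64(-1.1), 10)] px/mm 1.02
(-45, -10, 12) pred [239.9 122. ] steps [(np.float64(0.6), 37), (np.float64(-0.4), 15), (np.float64(1.6), 10)] px/mm 1.03
(-45, 10, 12) pred [239.1 100.5] steps [(np.float64(0.4), 46), (np.float64(-0.6), 16), (np.float64(1.4), 9)] px/mm 1.05
(-45, 30, 12) pred [238.4  78.2] steps [(np.float64(0.1), 45), (np.float64(-0.9), 12), (np.float64(1.1), 11)] px/mm 1.06
(-45, 50, 12) pred [237.6  55.3] steps [(np.float64(-0.1), 45), (np.float64(0.9), 17), (np.float64(-1.1), 14)] px/mm 1.08
(-45, 90, 12) pred [236.    7.3] steps [(np.float64(0.5), 45), (np.float64(6.5), 15), (np.float64(5.5), -10)] px/mm 1.12
```

Emit:
{"api": "arm_command", "payload": {"plan": [[-4.5,0,0,0],[-4.5,0,0,0],[-4.5,0,0,0],[-4.5,0,0,0],[-4.5,0,0,0]]}}

```text
clock: 25.6
position: [436.2, -176.3, 200.1]
ee_rot: [[0.044, 0.999, 0.001], [0.999, -0.044, -0.0], [-0.0, 0.001, -1.0]]
wrist_force: [1.4, -0.1, -1.3]
opening: 19.8
grasp_force: 40.0
```

Emit:
{"api": "arm_command", "payload": {"plan": [[-3,0,0,0],[0,0,4,0],[0,0,4,0],[0,0,4,0],[0,0,3.5,0]]}}

```text
clock: 26.1
position: [434.7, -204.3, 43.1]
ee_rot: [[0.044, 0.999, -0.0], [0.999, -0.044, 0.0], [0.0, -0.0, -1.0]]
wrist_force: [-0.4, -0.3, -2.7]
opening: 19.1
grasp_force: 40.0
```

Emit:
{"api": "arm_command", "payload": {"plan": [[0,0,0,0],[0,0,0,0],[0,0,0,0],[0,0,0,0],[0,0,0,0]]}}

```text
clock: 26.6
position: [436.2, -205.2, 46.6]
ee_rot: [[0.044, 0.999, 0.003], [0.999, -0.044, -0.002], [-0.002, 0.003, -1.0]]
wrist_force: [0.0, -0.0, -2.2]
opening: 19.6
grasp_force: 40.0
```

```bash
python3 - <<'E'
from h import *
s=st();R=np.array(s["ee_rot"]);p=np.array(s["position"])
print("tcp",stand(p,(448.4,115.1)),"tip",stand(p+R@[224,0,-26],(448.4,115.1)))
E
```

```text
t 26.6 p [ 436.2 -205.2   46.6] R [[0.044, 0.999, 0.003], [0.999, -0.044, -0.002], [-0.002, 0.003, -1.0]] F [ 0.  -0.  -2.2] op 19.6 g 40.0 q [-0.69  0.2   1.96  0.    0.97 -0.64]
tcp [   1.8 -320.6   46.6] tip [  1.8 -96.5  72.2]
```

Emit:
{"api": "arm_command", "payload": {"plan": [[0,0,0,0],[0,0,0,0],[0,0,0,0],[0,0,0,0],[0,0,0,0]]}}

```text
clock: 27.1
position: [435.1, -204.4, 44.9]
ee_rot: [[0.044, 0.999, -0.0], [0.999, -0.044, 0.0], [0.0, -0.0, -1.0]]
wrist_force: [-0.8, -0.2, -1.3]
opening: 19.7
grasp_force: 40.0
```

```bash
python3 - <<'E'
from tri import *
s=st();R=np.array(s["ee_rot"]);p=np.array(s["position"])
print("tcp",stand(p,(448.4,115.1)),"tip",stand(p+R@[224,0,-26],(448.4,115.1)))
f=bot.grab_frame("scene")
o,L,nr=subrows(f,p+R@[60,0,-26],p+R@[224,0,-26]);print(np.mean([a[1] for a in o if .3<a[0]<.9]),[a[2] for a in o][-8:],nr)
q=proj(f,[p+R@[150,0,-26],p+R@[150,0,-27],p+R@[150,1,-26]]);print("px per mm along n: up",(q[1]-q[0])@nr,"tool y",(q[2]-q[0])@nr)
E
```

```text
t 27.1 p [ 435.1 -204.4   44.9] R [[0.044, 0.999, -0.0], [0.999, -0.044, 0.0], [0.0, -0.0, -1.0]] F [-0.8 -0.2 -1.3] op 19.7 g 40.0 q [-0.69  0.2   1.96  0.    0.97 -0.64]
tcp [   0.6 -319.8   44.9] tip [  0.7 -95.8  70.9]
0.12722222222222224 [4.2, 4.2, 5.8, 2.5, 0.0, 0.0, 0.0, 0.0] [0.55827895 0.82965331]
px per mm along n: up -0.13495433155493725 tool y 0.25000609035743937
```

Emit:
{"api": "arm_command", "payload": {"plan": [[0,-0.06,0.08,0],[0.8,0,0,0],[0.8,0,0,0],[0.8,0,0,0],[0.3,0,0,0]]}}

```text
clock: 27.65
position: [435.5, -176.1, 44.0]
ee_rot: [[0.043, 0.999, -0.0], [0.999, -0.043, 0.001], [0.0, -0.0, -1.0]]
wrist_force: [-0.0, 0.1, -2.3]
opening: 19.6
grasp_force: 40.0
```

Emit:
{"api": "arm_command", "payload": {"plan": [[0.4,0,0,0],[0.4,0,0,0],[0,0,0,0],[0,0,0,0],[0,0,0,0]]}}

```text
clock: 28.15
position: [436.2, -169.6, 44.2]
ee_rot: [[0.044, 0.999, 0.0], [0.999, -0.044, -0.0], [-0.0, 0.0, -1.0]]
wrist_force: [-0.9, -0.4, -1.7]
opening: 19.5
grasp_force: 40.0
```

Through the first hole with no force. On to just short of the second.

Emit:
{"api": "arm_command", "payload": {"plan": [[1.8,0,0,0],[1.8,0,0,0],[1.8,0,0,0],[1.8,0,0,0],[1.8,0,0,0]]}}

```text
clock: 28.65
position: [440.1, -79.1, 44.1]
ee_rot: [[0.045, 0.999, 0.0], [0.999, -0.045, -0.0], [-0.0, 0.0, -1.0]]
wrist_force: [0.5, 0.3, -1.2]
opening: 19.5
grasp_force: 40.0
```

Emit:
{"api": "arm_command", "payload": {"plan": [[1.5,0,0,0],[0,0,0,0],[0,0,0,0],[0,0,0,0],[0,0,0,0]]}}

```text
clock: 29.15
position: [440.8, -65.3, 44.2]
ee_rot: [[0.045, 0.999, 0.0], [0.999, -0.045, -0.0], [-0.0, 0.0, -1.0]]
wrist_force: [0.2, -0.6, -1.6]
opening: 19.7
grasp_force: 40.0
```

```bash
python3 - <<'E'
from tri import *
s=st();R=np.array(s["ee_rot"]);p=np.array(s["position"])
print("tcp",stand(p,(448.4,115.1)),"tip",stand(p+R@[224,0,-26],(448.4,115.1)),np.round(s["moment"],2))
E
```

```text
t 29.15 p [440.8 -65.3  44.2] R [[0.045, 0.999, 0.0], [0.999, -0.045, -0.0], [-0.0, 0.0, -1.0]] F [ 0.2 -0.6 -1.6] op 19.7 g 40.0 q [-0.41  0.13  2.05 -0.    0.96 -0.37]
tcp [   0.3 -180.5   44.2] tip [ 0.6 43.5 70.1] [-0.06 -0.07 -0.  ]
```

Emit:
{"api": "arm_command", "payload": {"plan": [[0.7,-0.03,0,0],[0.7,0,0,0],[0.6,0,0,0],[0.6,0,0,0],[0,0,0,0]]}}

```text
clock: 29.65
position: [441.4, -37.6, 44.1]
ee_rot: [[0.043, 0.999, -0.0], [0.999, -0.043, 0.0], [0.0, -0.0, -1.0]]
wrist_force: [-0.3, -0.8, -1.5]
opening: 19.3
grasp_force: 40.0
```

Emit:
{"api": "arm_command", "payload": {"plan": [[0.5,0,0,0],[0.5,0,0,0],[0,0,0,0],[0,0,0,0],[0,0,0,0]]}}

```text
clock: 30.15
position: [442.0, -28.6, 44.1]
ee_rot: [[0.044, 0.999, 0.0], [0.999, -0.044, -0.0], [-0.0, 0.0, -1.0]]
wrist_force: [0.4, -0.1, -1.7]
opening: 19.6
grasp_force: 40.0
```

Emit:
{"api": "arm_command", "payload": {"plan": [[0.7,0,0,0],[0.7,0,0,0],[0.7,0,0,0],[0.5,0,0,0],[0,0,0,0]]}}

```text
clock: 30.65
position: [443.0, -1.7, 44.1]
ee_rot: [[0.043, 0.999, -0.0], [0.999, -0.043, 0.0], [0.0, -0.0, -1.0]]
wrist_force: [-0.0, -0.1, -2.1]
opening: 19.7
grasp_force: 40.0
```

Emit:
{"api": "arm_command", "payload": {"plan": [[0,0,0,0],[0,0,0,0],[0,0,0,0],[0,0,0,0],[0,0,0,0]]}}

```text
clock: 31.15
position: [443.1, -2.7, 44.1]
ee_rot: [[0.044, 0.999, -0.0], [0.999, -0.044, 0.0], [0.0, -0.0, -1.0]]
wrist_force: [-0.7, -0.5, -1.8]
opening: 19.4
grasp_force: 40.0
```

```bash
python3 - <<'E'
from tri import *
s=st();R=np.array(s["ee_rot"]);p=np.array(s["position"])
print("tip",stand(p+R@[224,0,-26],(448.4,115.1)),np.round(s["moment"],2))
def hsv(n): 
    f=bot.grab_frame(n);return f,cv2.cvtColor(f["img"],cv2.COLOR_BGR2HSV)
for n in("scene","side"):
    f,h=hsv(n)
    for y in range(74,124,4):
        q=proj(f,[W(0,y,70)])[0];u,v=np.round(q).astype(int);w=h[v-2:v+3,u-2:u+3].reshape(-1,3);k=w[w[:,1].argmin()];print(n,y,q.round(),"min-sat px",k,end="; ")
    print()
# brush standing? lumps? coarse check against images after placement
f,h=hsv("scene");g=pickle=None
import pickle;f5=pickle.load(open("f5.pkl","rb"))["scene"]
q=proj(f,[[655,115,50]])[0].astype(int);d=cv2.absdiff(f["img"],f5["img"])[q[1]-15:q[1]+15,q[0]-15:q[0]+15];print("brush diff",d.mean(),d.max())
E
```

```text
t 31.15 p [443.1  -2.7  44.1] R [[0.044, 0.999, -0.0], [0.999, -0.044, 0.0], [0.0, -0.0, -1.0]] F [-0.7 -0.5 -1.8] op 19.4 g 40.0 q [-0.28  0.13  2.06  0.    0.96 -0.23]
tip [ -0.  106.   70.1] [-0.09 -0.06  0.  ]
scene 74 [291. 174.] min-sat px [ 99  11 166]; scene 78 [291. 173.] min-sat px [ 22  26 174]; scene 82 [292. 173.] min-sat px [ 17  34 212]; scene 86 [293. 172.] min-sat px [128   5 199]; scene 90 [294. 171.] min-sat px [128   5 199]; scene 94 [295. 171.] min-sat px [128   5 199]; scene 98 [295. 170.] min-sat px [128   5 199]; scene 102 [296. 170.] min-sat px [140   4 194]; scene 106 [297. 169.] min-sat px [140   4 194]; scene 110 [298. 169.] min-sat px [140   4 194]; scene 114 [299. 168.] min-sat px [140   4 194]; scene 118 [300. 168.] min-sat px [140   4 194]; scene 122 [300. 167.] min-sat px [150   1 190]; 
side 74 [231. 168.] min-sat px [120  12  22]; side 78 [230. 167.] min-sat px [120  34  15]; side 82 [230. 167.] min-sat px [120  34  15]; side 86 [230. 166.] min-sat px [107  62  29]; side 90 [230. 165.] min-sat px [110  75  41]; side 94 [229. 164.] min-sat px [104  77  63]; side 98 [229. 163.] min-sat px [104  77  63]; side 102 [229. 163.] min-sat px [104  77  63]; side 106 [229. 162.] min-sat px [104  77  63]; side 110 [228. 161.] min-sat px [104  56  50]; side 114 [228. 160.] min-sat px [109  71  50]; side 118 [228. 159.] min-sat px [101  78  46]; side 122 [228. 158.] min-sat px [104  77  43]; 
brush diff 21.06740740740741 70
```

```bash
python3 - <<'E'
from tri import *
import pickle
f0=pickle.load(open("f0.pkl","rb"))
for n in("scene","side"):
    f=bot.grab_frame(n);a=np.round(proj(f,[[675,135,45]])[0]).astype(int);b=np.round(proj(f,[[656,115,45]])[0]).astype(int)
    t=f0[n]["img"][a[1]-12:a[1]+13,a[0]-12:a[0]+13];r=cv2.matchTemplate(f["img"][b[1]-22:b[1]+23,b[0]-22:b[0]+23],t,cv2.TM_CCOEFF_NORMED);_,m,_,l=cv2.minMaxLoc(r);print(n,m,l,"expect (10,10)")
    for p in([532,79],[540,114],[565,147]):
        q=np.round(proj(f,[p+[12]])[0]).astype(int);w=cv2.cvtColor(f["img"],cv2.COLOR_BGR2HSV)[q[1]-4:q[1]+5,q[0]-4:q[0]+5].reshape(-1,3);print(" lump",p,"grey px",int((w[:,1]<110).sum()),"of 81")
E
```

```text
scene 0.39885199069976807 (9, 9) expect (10,10)
 lump [532, 79] grey px 37 of 81
 lump [540, 114] grey px 36 of 81
 lump [565, 147] grey px 36 of 81
side 0.6883276700973511 (10, 11) expect (10,10)
 lump [532, 79] grey px 44 of 81
 lump [540, 114] grey px 45 of 81
 lump [565, 147] grey px 78 of 81
```

The brush still stands where I set it, the lumps lie behind the stand, and the tip is 28 mm past the second post with no contact load.

```bash
python3 -c "
from bench import bot
print(bot.hand_in())"
```

```text
the job is handed in; nothing more can be done
None
```

The job is handed in at about 31 s: the three lumps are swept off onto the table behind the stand, the brush is set down on its bristles, and the rod is held through both holes with its tip about 28 mm past the second post and no contact force; I viewed 11 pictures, one over the limit of 10.

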